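# Walk the heavy picture stand up onto its plinth

### The arm

A 6-joint arm with a two-finger parallel gripper is mounted at the origin on the work surface. World frame = base frame: x ahead of the robot, y to its left, z up, the work surface at z = 0. Lengths are in mm, angles in rad, forces in N, time in s.
With the tool pointing down it reaches from about 275 to 750 mm from the base axis. Payload 10.2 kg.
Tool frame: the origin (TCP) lies midway between the tips of the shut fingers; the grasp point (between the pads) lies 19 mm behind it; z points along the fingers, y is the line along which they close (so a half turn about z gives the same grasp; the last joint's range is limited). The gripper opens to 85 mm and grips with 20 to 120 N. Pads are 22 mm wide; open, the fingers measure 114 mm over their backs; the gripper's body (76 mm by 85 mm) begins 54 mm behind the grasp point. The pads swing forward as they close: fully open they stand 13 mm farther back than shut.
Start: joints at [-1.45, 0.313, 1.498, -0, 1.331, -0.223], TCP at [176.948, -494.288, 231.294] pointing down, gripper open.
Joint ranges: [-2.94, 2.94], [-0.97, 2.17], [0.19, 2.56], [-1.23, 4.37], [0.02, 3.11], [-2.88, 2.88]. Speed limits (rad/s): [2.39, 2.39, 3.01, 3.14, 3.14, 3.14].

### API

Orientations are given as a unit quaternion [w, x, y, z].
In Python, from rig import ctrl gives the robot as it stands.
- The arm moves only by the tool send_rows, never from a script. Its argument "targets" is a list of rows, each an object with "offset": the shift along the world's x, y, z in cm, a list of three; "spin": the turn about the world's z in rad. A call has 1 to 8 rows; each row is the pose to reach, as a shift and turn from the pose commanded when the call began; what a row does not reach only later rows make up. A row lasts 1/12 s, in which the tool goes at most 41.7 mm and 7.16 degrees, less where a joint would pass 70% of its speed; a pose out of reach is approached as far as the arm can. A call with a gripper value outside its range is refused whole. "grip" is the opening, from 0 (shut) to 1 (fully open), set as the call begins (left out, the last holds). The fingers move at their own pace and stop on an object; "squeeze" is the grip in N (left out, the last holds). Time passes only in rows, so rows that repeat a pose let the fingers close. It gives the time, the measured TCP pose, the force, the opening and the grip force at its end, in the units of the state.
- ctrl.sense(): the state, without advancing time (a new reading comes with each control period).
- ctrl.capture(name): name is "side" or "top" or "wrist"; returns (picture, depth): 420x560x3 uint8, red, green, blue; 420x560 float32, mm along the optical axis (not along the pixel's ray), 0 where there is no reading.
- ctrl.calibration(name): a dict with "fx", "fy", "cx", "cy" (pixels), "view" (4x4, takes a point from world to camera coordinates); the wrist camera has in their place "mount" (4x4, takes a point from camera to tool coordinates, whose origin is the TCP and whose axes are the flange's). Camera axes: x right, y down, z forward; pixel columns grow to the right and rows downward; lengths in mm; the calibration is good to about 2 mm. A picture is of the moment at which its call begins: read the wrist's pose just before it. calibration takes no time and is no camera call.
- ctrl.finish_job(): hands the job in; it is judged then, once.
Trained networks look in the newest picture that a camera, given by its name, has taken for a name from the list of things; names that differ only in an ending like _2 or _b are one class to them, and where a whole thing is asked for, a point or a joint stands for the part that bears it (a point fixed in the world has none). Each returns a list of dicts, best first, with "conf" (0 to 1); they miss things now and then, are a little off and sometimes report something else, mostly with a low value. They report only what shows in the picture. A call takes as long as a camera call.
- ctrl.search_frame(camera, query): "box" ([left, top, right, bottom] in pixels, round what is visible of it).
- ctrl.place_of(camera, query): "uv" ([column, row] in pixels: a listed point, or the origin of a listed thing).
The state is a dict: "time_s": time; "joints": joint angles; "dq": joint speeds; "tau": joint torques, N m; "eef_pos": TCP position; "ee_rot": TCP orientation; "force": force on the tool from outside, world axes, zero at the start; "wrist_torque": the same for the moment, N m; "grip_width": opening from 0.0 (shut) to 1.0 (fully open); "grip_force": force on a finger pad.
Only numpy, scipy, OpenCV 4.12 (cv2) and the standard library are available. Lean on these libraries where they do the work, as an engineer would, in place of code of your own. Each camera call takes 0.05 s, during which the arm holds its last target. There are 200 camera calls.

### The job

Walk the heavy picture stand from the desk up onto the low dark plinth just in front of it: tip it well up onto the feet of one end, swing the raised end forward over the plinth and set that end down on it, then tip the stand onto that end and swing the other end up beside it. Never lift the stand clear of what it stands on, do not let it topple, and leave the other things on the desk where they are. Finish with all four feet on the plinth, the stand square to the plinth, and let go.

Things in the scene. Friction and masses are not known exactly. Their poses are not given: they have to be found in the camera images.
- stand_center (a point): Centre of the picture stand's leaning panel: dark wood, 170 mm wide, 12 thick, 180 long up its slope, picture on the front. It is fixed on a white marble base 60 x 170 x 28 (x, y, z) with 14 mm high feet; 198 mm tall in all, 0.65 to 0.9 kg. Stand's axes, for all its points: z up, x level, the way the picture faces (away from the robot, to the plinth), y to its left along the width.
- stand_grip (a point): Place to grip the stand: in the middle of the panel's width, 18 mm below its top edge along the slope; (-67, 0, 180) mm from the middle between the feet's undersides (the panel's centre is at (-31, 0, 118)). The panel leans back 30 degrees, top nearer the robot: its slope runs up along (-0.5, 0, 0.866), its faces are square to (0.866, 0, 0.5), 12 mm apart.
- foot_left_front (a point): Black rubber foot, 14 mm across: middle of the underside of the stand's left front foot (left = +y end, front = +x, the picture's side), at (21, 75, 0) mm from the middle between the feet, in the stand's axes.
- foot_left_back (a point): Black rubber foot, 14 mm across: middle of the underside of the stand's left back foot (left = +y end, front = +x, the picture's side), at (-21, 75, 0) mm from the middle between the feet, in the stand's axes.
- foot_right_front (a point): Black rubber foot, 14 mm across: middle of the underside of the stand's right front foot (left = +y end, front = +x, the picture's side), at (21, -75, 0) mm from the middle between the feet, in the stand's axes.
- foot_right_back (a point): Black rubber foot, 14 mm across: middle of the underside of the stand's right back foot (left = +y end, front = +x, the picture's side), at (-21, -75, 0) mm from the middle between the feet, in the stand's axes.
- plinth: Low fixed slab of dark grey metal on the desk, 110 x 230 x 8 mm (x, y, z), sharp step all round; it lies in front of the stand (its +x side), roughly parallel to it, 3 to 30 mm of bare desk between them. Origin: centre of its underside, on the desk (top face 8 mm above); x points away from the stand, z up.
- pen_cup: Bystander: black cup, 68 mm across, 85 mm high, origin under its centre.
- mug: Bystander: white mug, 80 mm across, 85 mm high, handle to its +y, origin under its centre.
- alarm_clock: Bystander: small round silver clock, 72 mm wide, 78 mm high, origin under its centre.
- bud_vase: Bystander: small white vase, 68 mm across, 100 mm high, origin under its centre.
- red_book: Bystander: small closed red notebook lying flat, 130 x 90 x 22 mm, with a brass pen (10 mm thick, 110 mm long) on it, origin under its centre.
- paperweight: Bystander: green glass block 50 x 50 x 35 mm, origin under its centre.

How it is judged (in metres and radians):
On the way, in this order (a step that is already met when the one before it is completed fails the run):
1. the stand is tipped onto the feet of one end, the other end's feet at least 14 mm up (((height (world z) of each of foot_left_front, foot_left_back above 0.014 m and height (world z) of each of foot_right_front, foot_right_back below 0.009 m) or (height (world z) of each of foot_right_front, foot_right_back above 0.014 m and height (world z) of each of foot_left_front, foot_left_back below 0.009 m))), for 0.1 s.
2. one end's feet are set down on the plinth while the other end still stands on the desk (((height (world z) of foot_left_front between 0.005 and 0.012 m and height (world z) of foot_left_back between 0.005 and 0.012 m and x of foot_left_front in the frame of plinth between -0.055 and 0.055 m and y of foot_left_front in the frame of plinth between -0.115 and 0.115 m and x of foot_left_back in the frame of plinth between -0.055 and 0.055 m and y of foot_left_back in the frame of plinth between -0.115 and 0.115 m and height (world z) of each of foot_right_front, foot_right_back below 0.0045 m) or (height (world z) of foot_right_front between 0.005 and 0.012 m and height (world z) of foot_right_back between 0.005 and 0.012 m and x of foot_right_front in the frame of plinth between -0.055 and 0.055 m and y of foot_right_front in the frame of plinth between -0.115 and 0.115 m and x of foot_right_back in the frame of plinth between -0.055 and 0.055 m and y of foot_right_back in the frame of plinth between -0.115 and 0.115 m and height (world z) of each of foot_left_front, foot_left_back below 0.0045 m))), for 0.2 s.
3. the stand is tipped onto that end, on the plinth, the other end's feet at least 14 mm above the plinth (((height (world z) of each of foot_left_front, foot_left_back below 0.017 m and x of foot_left_front in the frame of plinth between -0.055 and 0.055 m and y of foot_left_front in the frame of plinth between -0.115 and 0.115 m and x of foot_left_back in the frame of plinth between -0.055 and 0.055 m and y of foot_left_back in the frame of plinth between -0.115 and 0.115 m and height (world z) of each of foot_right_front, foot_right_back above 0.022 m) or (height (world z) of each of foot_right_front, foot_right_back below 0.017 m and x of foot_right_front in the frame of plinth between -0.055 and 0.055 m and y of foot_right_front in the frame of plinth between -0.115 and 0.115 m and x of foot_right_back in the frame of plinth between -0.055 and 0.055 m and y of foot_right_back in the frame of plinth between -0.115 and 0.115 m and height (world z) of each of foot_left_front, foot_left_back above 0.022 m))), for 0.1 s.
At the end, for the whole second after the job is handed in: all four feet stand on the plinth (each foot's middle inside the plinth's edges, its underside within 3 mm of the plinth's top, so the stand is upright and at rest), and the stand is square to the plinth within 0.2 rad (x of foot_left_front in the frame of plinth between -0.055 and 0.055 m and y of foot_left_front in the frame of plinth between -0.115 and 0.115 m and x of foot_left_back in the frame of plinth between -0.055 and 0.055 m and y of foot_left_back in the frame of plinth between -0.115 and 0.115 m and x of foot_right_front in the frame of plinth between -0.055 and 0.055 m and y of foot_right_front in the frame of plinth between -0.115 and 0.115 m and x of foot_right_back in the frame of plinth between -0.055 and 0.055 m and y of foot_right_back in the frame of plinth between -0.115 and 0.115 m and height (world z) of foot_left_front between 0.005 and 0.011 m and height (world z) of foot_left_back between 0.005 and 0.011 m and height (world z) of foot_right_front between 0.005 and 0.011 m and height (world z) of foot_right_back between 0.005 and 0.011 m and angle between the x axis of stand_center and the x axis of plinth, either way round below 0.2 rad); the robot touches nothing.
It fails at once if the stand is lifted clear: all four feet more than 22 mm above the desk (14 mm above the plinth) (height (world z) of each of foot_left_front, foot_left_back, foot_right_front, foot_right_back above 0.022 m).
It fails at once if the stand topples: leans more than 35 degrees (angle between stand_center's own z axis and vertical above 0.61 rad).
It fails at once if one of the other things on the desk is moved more than 25 mm (distance of any of pen_cup, mug, alarm_clock, bud_vase, red_book, paperweight from where it was at the start of the episode above 0.025 m).
It also fails if it takes over 45 s, if anything falls off the work surface, if the arm or the gripper's body presses on something with over 40 N, if the wrist force passes 120 N, or if a joint passes its speed limit or range.

## Working session

There is one attempt and no reset: what is moved stays moved. The work goes in short steps, Python scripts to look and compute and a tool call to move; the robot and the scene stay as the last step left them, time stands still between calls to the robot, and variables do not carry over. Pictures are saved under pics/ and viewed, at most 10 in all, crops included, and the job is handed in when it is done.

Besides the shell and the picture viewer there is one more tool, called after ">>>" in YAML: its name, and indented under it one key for each argument. send_rows: Moves the arm, as the interface text tells. Its arguments: {"type":"object","properties":{"targets":{"type":"array"},"grip":{"type":"number"},"squeeze":{"type":"number"}},"required":["targets"]}

```bash
mkdir -p pics; cat > h.py <<'E'
import numpy as np, cv2
from rig import ctrl
def snap(n,f=None):
    s=ctrl.sense(); p,d=ctrl.capture(n)
    if f: cv2.imwrite('pics/'+f,cv2.cvtColor(p,cv2.COLOR_RGB2BGR))
    return p,d
def world(n,uv,d=None,z=None):
    c=ctrl.calibration(n); T=np.linalg.inv(np.array(c['view']))
    r=np.array([(uv[0]-c['cx'])/c['fx'],(uv[1]-c['cy'])/c['fy'],1.])
    if z is not None:
        w=T[:3,:3]@r; return T[:3,3]+w*(z-T[2,3])/w[2]
    return T[:3,:3]@(r*d)+T[:3,3]
E
python3 - <<'E'
from h import *
for n in ['side','top']:
    p,d=snap(n,n+'0.png')
    for q in ['stand_center','stand_grip','foot_left_front','foot_left_back','foot_right_front','foot_right_back','plinth','pen_cup','mug','alarm_clock','bud_vase','red_book','paperweight']:
        for r in ctrl.place_of(n,q)[:1]:
            u,v=r['uv']; dd=d[min(419,int(v)),min(559,int(u))]
            print(n,q,round(r['conf'],2),np.round([u,v]),np.round(world(n,(u,v),dd)),'z0',np.round(world(n,(u,v),z=0)))
s=ctrl.sense();print(s)
E
```

```text
side stand_center 0.75 [242. 255.] [ 514. -107.  144.] z0 [510.  -1.   0.]
side stand_grip 0.92 [224. 236.] [485. -93. 191.] z0 [471.  60.   0.]
side foot_left_front 0.71 [266. 258.] [564. -56.  56.] z0 [565. -15.   0.]
side foot_right_front 0.97 [275. 312.] [ 571. -166.   16.] z0 [ 572. -157.    0.]
side foot_right_back 0.67 [253. 318.] [ 524. -167.    2.] z0 [ 524. -166.    0.]
side plinth 0.73 [303. 272.] [644. -69.   7.] z0 [645. -65.   0.]
side pen_cup 0.67 [258. 215.] [558.  86.  36.] z0 [559. 118.  -0.]
side mug 0.75 [270. 363.] [ 548. -271.    7.] z0 [ 548. -268.    0.]
side alarm_clock 0.82 [354. 248.] [763. -38.  36.] z0 [772. -12.   0.]
side bud_vase 0.64 [375. 295.] [ 778. -169.   43.] z0 [ 790. -144.    0.]
side red_book 0.84 [307. 193.] [686. 155.  24.] z0 [690. 177.   0.]
side paperweight 0.79 [355. 374.] [ 704. -324.   34.] z0 [ 710. -311.    0.]
top stand_center 0.82 [334. 254.] [518. -81. 126.] z0 [ 522. -102.    0.]
top stand_grip 0.85 [340. 270.] [483. -85. 186.] z0 [ 481. -117.    0.]
top foot_left_front 0.68 [299. 235.] [565.  -6.  49.] z0 [569. -10.   0.]
top f
[... 571 characters left out ...]
oints': array([-1.45041731e+00,  3.12929891e-01,  1.49768747e+00, -4.69591697e-05,
        1.33100542e+00, -2.23393788e-01]), 'dq': array([-8.22624290e-04, -1.68609789e-03, -1.45128541e-03, -1.77825687e-04,
        5.82600384e-05, -9.41701673e-04]), 'tau': array([ 1.21012385e-03, -4.12160826e+01, -2.59897721e+01, -1.83297352e-04,
        5.72546469e-04,  3.98480438e-05]), 'eef_pos': array([ 176.92810829, -494.29682915,  231.28359493]), 'ee_rot': array([-1.62187394e-05,  9.85262913e-01,  1.71046750e-01, -2.20018585e-05]), 'force': array([ 1.05822266,  0.61951993, -0.10231796]), 'wrist_torque': array([-0.02264151,  0.03269688,  0.01629974]), 'grip_force': 0.0, 'grip_width': 1.0003322204489955}
```

View pics/side0.png

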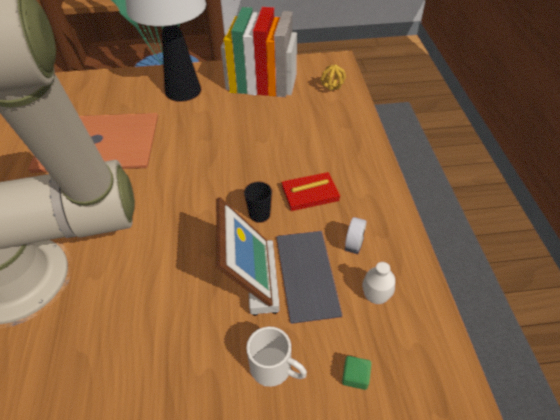

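View pics/top0.png

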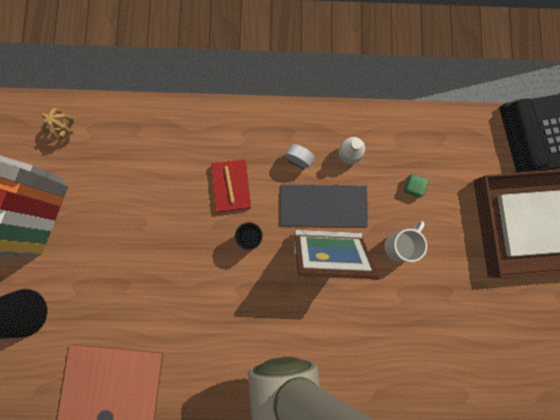

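```bash
python3 - <<'E'
from h import *
p,d=ctrl.capture('top'); c=ctrl.calibration('top'); T=np.linalg.inv(np.array(c['view']))
v,u=np.mgrid[:420,:560]; 
P=np.stack([(u-c['cx'])/c['fx']*d,(v-c['cy'])/c['fy']*d,d],-1)@T[:3,:3].T+T[:3,3]
m=(d>0)
x,y,z=P[...,0],P[...,1],P[...,2]
# panel points
reg=m&(x>450)&(x<600)&(y>-210)&(y<30)
a=reg&(z>70)&(z<195)
Q=P[a]; ce=np.median(Q,0); U,S,V=np.linalg.svd(Q-Q.mean(0),full_matrices=False); print('panel n',len(Q),V[2],ce,Q.min(0),Q.max(0))
t=reg&(z>175)&(z<205); print('top',P[t].mean(0)); r=cv2.minAreaRect(Q[:,:2].astype(np.float32)); print(r)
# plinth: by dark color & height
pl=m&(z>3)&(z<14)&(x>560)&(x<740)&(y>-220)&(y<80)
r=cv2.minAreaRect(P[pl][:,:2].astype(np.float32));print('plinth',pl.sum(),r, P[pl][:,2].mean())
k=cv2.morphologyEx(pl.astype(np.uint8),cv2.MORPH_OPEN,np.ones((3,3),np.uint8))
n,l,st,_=cv2.connectedComponentsWithStats(k); i=1+st[1:,4].argmax(); print(cv2.minAreaRect(P[l==i][:,:2].astype(np.float32)),np.median(P[l==i],0))
E
```

```text
panel n 2383 [-0.85635282  0.01942124 -0.51602583] [511.33285628 -78.88551348 143.09749048] [ 466.70895119 -165.2522807    70.17753582] [555.11850125   5.46071313 194.99620699]
top [479.88104331 -78.69327216 191.04909796]
((511.3182373046875, -79.91184997558594), (169.6843719482422, 87.35487365722656), 88.6956787109375)
plinth 3998 ((649.5849609375, -69.85885620117188), (178.62608337402344, 299.1257019042969), 0.17118366062641144) 8.093941241422147
((650.3328857421875, -73.85188293457031), (109.98705291748047, 230.1710662841797), 1.2032374143600464) [648.59482921 -71.94049255   8.5446719 ]
```

The side view shows the stand at about (245,260), between the cup (258,200) and the mug (270,357), with the plinth at (308,275). The top view shows the plinth spanning columns 280–367 and rows 186–227, with a gap of about 14 mm to the base.

Measured poses:
- **Stand:** middle about (551,-80), yaw -0.02
- **Plinth:** centre (650,-73), yaw +0.02

I'll pivot on the left end first, then on the right.

>>> send_rows:
  targets:
    - {"offset": [3.4,4.6,2],"spin": 0.12}
    - {"offset": [5.8,8.0,3],"spin": 0.24}
    - {"offset": [8.2,11.2,3],"spin": 0.36}
    - {"offset": [10.6,14.4,3],"spin": 0.48}
    - {"offset": [13,17.6,3],"spin": 0.6}
    - {"offset": [15.4,20.8,3],"spin": 0.72}
    - {"offset": [17.8,24,3],"spin": 0.84}
    - {"offset": [20.2,27.2,3],"spin": 0.96}
  grip: 1

```text
time_s: 2.12
eef_pos: [374.0, -228.0, 261.6]
ee_rot: [0.0, 0.793, 0.609, 0.0]
force: [0.3, 0.3, 0.2]
grip_width: 0.996
grip_force: 0.0
```

>>> send_rows:
  targets:
    - {"offset": [2.4,3.3,0],"spin": 0.1}
    - {"offset": [4.8,6.6,0],"spin": 0.2}
    - {"offset": [7.2,9.9,0],"spin": 0.24}
    - {"offset": [9.6,13.2,0],"spin": 0.24}
    - {"offset": [10.4,14.3,0],"spin": 0.24}
    - {"offset": [10.4,14.3,0],"spin": 0.24}
    - {"offset": [10.4,14.3,0],"spin": 0.24}

```text
time_s: 2.7
eef_pos: [477.2, -86.6, 261.1]
ee_rot: [-0.0, 0.716, 0.698, -0.0]
force: [-0.8, -0.7, 0.1]
grip_width: 1.003
grip_force: 0.0
```

```bash
cat >> h.py <<'E'
from scipy.spatial.transform import Rotation as Ro
def wristw(d,uv):
    s=ctrl.sense(); c=ctrl.calibration('wrist'); M=np.array(c['mount']); w,x,y,z=s['ee_rot']
    R=Ro.from_quat([x,y,z,w]).as_matrix()
    p=np.array([(uv[0]-c['cx'])/c['fx']*d,(uv[1]-c['cy'])/c['fy']*d,d,1]); return R@(M@p)[:3]+s['eef_pos']
E
python3 - <<'E'
from h import *
s=ctrl.sense();p,d=snap('wrist','w0.png'); print(s['time_s'],s['eef_pos'],s['ee_rot'],s['joints'])
for q in ['stand_center','stand_grip','plinth','foot_left_front']:
    for r in ctrl.place_of('wrist',q)[:1]:
        u,v=r['uv'];print(q,r['conf'],u,v,wristw(d[int(v),int(u)],(u,v)).round())
E
```

```text
2.7 [477.23204759 -86.6086873  261.12483119] [-1.27827365e-04  7.16041172e-01  6.98058005e-01 -2.14303511e-04] [-4.21501809e-01  2.02881298e-01  1.56158254e+00 -3.10323482e-04
  1.37752419e+00 -3.96009420e-01]
stand_center 0.81 330.5 175.9 [517. -77. 137.]
stand_grip 0.97 288.3 197.2 [485. -75. 190.]
plinth 0.9 439.3 140.5 [648. -75.   9.]
```

View pics/w0.png

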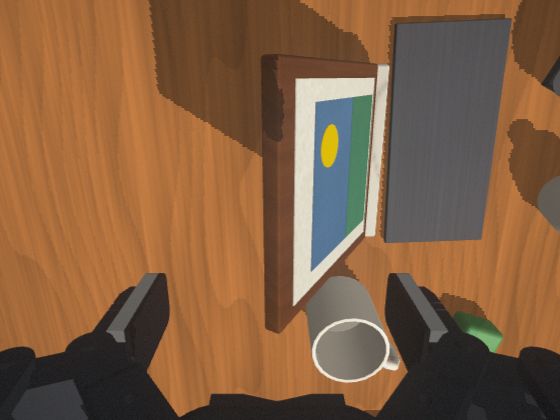

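The panel's top edge is at columns 265–295 and rows 57–330, with the fingers either side of it. The wrist measurement agrees to within about 3 mm, so I'll go down and pinch lightly.

>>> send_rows:
  targets:
    - {"offset": [0,0,-2.5],"spin": 0}
    - {"offset": [0,0,-5],"spin": 0}
    - {"offset": [0,0,-7.5],"spin": 0}
    - {"offset": [0,0,-9.2],"spin": 0}
    - {"offset": [0,0,-9.2],"spin": 0}
    - {"offset": [0,0,-9.2],"spin": 0}

```text
time_s: 3.45
eef_pos: [477.1, -87.4, 169.5]
ee_rot: [-0.0, 0.717, 0.697, -0.0]
force: [0.2, -0.2, 0.7]
grip_width: 0.999
grip_force: 0.0
```

>>> send_rows:
  targets:
    - {"offset": [0,0,0],"spin": 0}
    - {"offset": [0,0,0],"spin": 0}
    - {"offset": [0,0,0],"spin": 0}
    - {"offset": [0,0,0],"spin": 0}
  grip: 0.35
  squeeze: 25

```text
time_s: 3.78
eef_pos: [477.5, -87.0, 170.0]
ee_rot: [0.001, 0.717, 0.697, 0.0]
force: [0.4, 0.2, 0.0]
grip_width: 0.454
grip_force: 0.0
```

>>> send_rows:
  targets:
    - {"offset": [0,0,0],"spin": 0}
    - {"offset": [0,0,0],"spin": 0}
    - {"offset": [0,0,0],"spin": 0}
    - {"offset": [0,0,0],"spin": 0}
  grip: 0.0
  squeeze: 25

```text
time_s: 4.12
eef_pos: [477.9, -87.0, 170.0]
ee_rot: [0.001, 0.717, 0.697, 0.001]
force: [1.7, 0.9, 6.1]
grip_width: 0.293
grip_force: 23.4
```

```bash
cat >> h.py <<'E'
def feet(n='side'):
    for q in ['stand_center','stand_grip','foot_left_front','foot_left_back','foot_right_front','foot_right_back']:
        for r in ctrl.place_of(n,q)[:1]:
            print(n,q,round(r['conf'],2),np.round(r['uv'],1),world(n,r['uv'],z=0).round())
def panel():
    "panel plane from the top camera: normal, and yaw/pitch/roll of the stand"
    p,d=ctrl.capture('side'); c=ctrl.calibration('side'); T=np.linalg.inv(np.array(c['view']))
    v,u=np.mgrid[:420,:560]
    P=np.stack([(u-c['cx'])/c['fx']*d,(v-c['cy'])/c['fy']*d,d],-1)@T[:3,:3].T+T[:3,3]
    return p,d,P
E
python3 - <<'E'
from h import *
s=ctrl.sense();print(s['eef_pos'],s['force'],s['wrist_torque'],s['grip_width'],s['grip_force'])
p,d=snap('side','s1.png'); cv2.imwrite('pics/s1c.png',cv2.resize(cv2.cvtColor(p,cv2.COLOR_RGB2BGR)[150:350,150:400],None,fx=3,fy=3)); feet()
E
```

```text
[477.93255539 -87.02611277 170.03205175] [1.71718515 0.94308398 6.13522484] [ 0.04980183 -0.69834076 -0.01029625] 0.2925724114867093 23.384727656375617
side stand_center 0.92 [244.4 250.7] [517.  11.   0.]
side stand_grip 0.76 [222.6 236. ] [468.  62.   0.]
side foot_left_front 0.79 [269.4 253.4] [574.  -4.  -0.]
side foot_right_front 0.64 [273.9 313.6] [ 568. -161.    0.]
side foot_right_back 0.69 [253.1 314.1] [ 525. -156.    0.]
```

View pics/s1c.png

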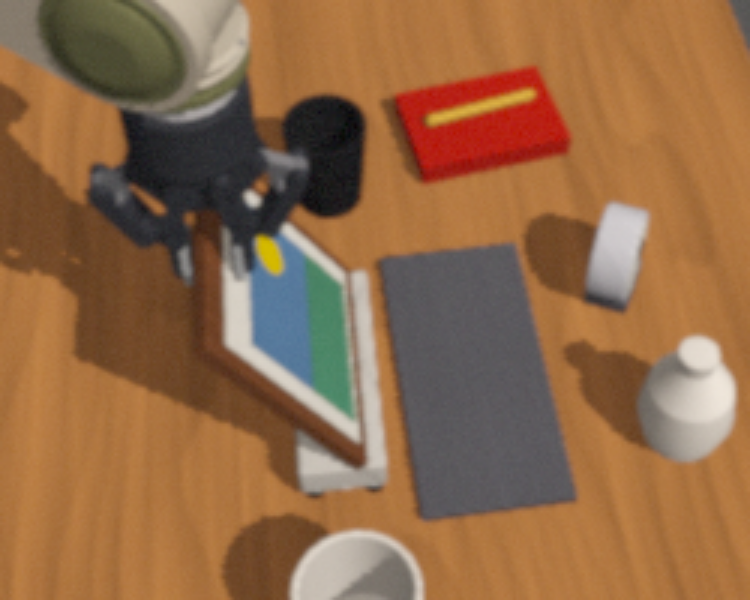

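The stand sits stably in the pinch, with its right feet at about (316,490) and (375,487) in the crop. Next I tip it onto the left feet.

>>> send_rows:
  targets:
    - {"offset": [0,0,0],"spin": 0}
    - {"offset": [0,0.5,0.2],"spin": 0}
    - {"offset": [0,0.9,0.4],"spin": 0}
    - {"offset": [0,1.35,0.55],"spin": 0}
    - {"offset": [0,1.8,0.75],"spin": 0}
    - {"offset": [0,1.8,0.75],"spin": 0}
    - {"offset": [0,1.8,0.75],"spin": 0}
  squeeze: 40

```text
time_s: 5.05
eef_pos: [477.4, -68.1, 177.3]
ee_rot: [-0.0, 0.716, 0.698, 0.001]
force: [0.8, 1.4, 6.3]
grip_width: 0.252
grip_force: 39.4
```

```bash
python3 - <<'E'
from h import *
s=ctrl.sense();print(s['eef_pos'],s['force'],s['wrist_torque'],s['grip_width'],s['grip_force'])
p,d=snap('side'); cv2.imwrite('pics/s2c.png',cv2.resize(cv2.cvtColor(p,cv2.COLOR_RGB2BGR)[150:350,150:400],None,fx=3,fy=3)); feet()
E
```

```text
[477.40105889 -68.13949589 177.26977823] [0.81593014 1.40286035 6.34906249] [ 0.29571425 -1.04321787 -0.22013972] 0.2518670510327515 39.36224122483509
side stand_center 0.58 [239.5 243.6] [507.  34.   0.]
side stand_grip 0.63 [222.3 227. ] [468.  90.   0.]
side foot_left_front 0.63 [266.  251.1] [567.   4.   0.]
side foot_right_front 0.9 [268.  307.6] [ 557. -145.    0.]
side foot_right_back 0.93 [244.7 311. ] [ 508. -147.    0.]
```

View pics/s2c.png

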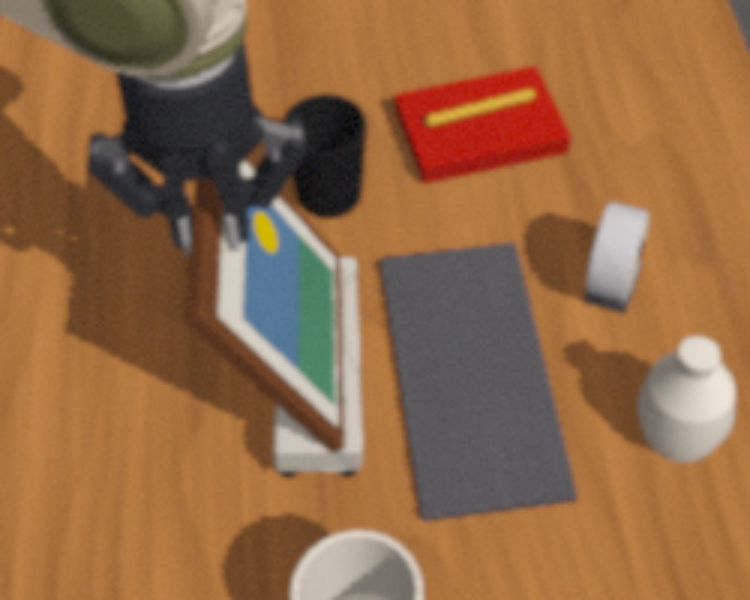

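```bash
cat > fit.py <<'E'
from h import *
from scipy.optimize import least_squares
import sys
F=np.array([[21,75,0],[-21,75,0],[21,-75,0],[-21,-75,0.]])
A=np.array([[.866,0,.5],[0,1,0],[-.5,0,.866]])
def sdf(p,h):
    q=np.abs(p)-h; return np.linalg.norm(np.maximum(q,0),axis=1)+np.minimum(q.max(1),0)
def cloud(n):
    p,d=ctrl.capture(n); c=ctrl.calibration(n); T=np.linalg.inv(np.array(c['view']))
    v,u=np.mgrid[:420,:560]
    P=np.stack([(u-c['cx'])/c['fx']*d,(v-c['cy'])/c['fy']*d,d],-1)@T[:3,:3].T+T[:3,3]
    return P[d>0], p[d>0]
def fit(g):
    C=[cloud(n) for n in ('side','top')]
    P=np.vstack([c[0] for c in C])
    e=ctrl.sense()['eef_pos']
    P=P[(P[:,2]>16)&(P[:,2]<225)&(np.hypot(P[:,0]-g[0],P[:,1]-g[1])<150)]
    P=P[~((np.abs(P[:,0]-e[0])<75)&(np.abs(P[:,1]-e[1])<40)&(P[:,2]>e[2]-25))]
    def dist(x,P):
        Q=(P-x[:3])@Ro.from_euler('ZYX',x[3:]).as_matrix()
        return np.minimum(sdf((Q-[-31,0,118])@A.T,[6,85,90]),sdf(Q-[0,0,28],[30,85,14]))
    x=np.array(g,float)
    for lim in (40,20,10,7):
        K=P[np.abs(dist(x,P))<lim]
        x=least_squares(lambda x:dist(x,K),x,loss='soft_l1',f_scale=2,x_scale=[10,10,10,.1,.1,.1]).x
    R=Ro.from_euler('ZYX',x[3:]).as_matrix()
    print('n',len(K),'rms',np.sqrt((dist(x,K)**2).mean()).round(2),'mid',x[:3].round(1),'yaw pitch roll',x[3:].round(3))
    f=F@R.T+x[:3]; print('feet LF LB RF RB\n',f.round(1)); c,s_=np.cos(.021),np.sin(.021)
    q=(f[:,:2]-[650,-73])@np.array([[c,-s_],[s_,c]]); print('plinth frame',q.round(0).tolist()); 
    print('grip now',(R@[-67,0,180]+x[:3]).round(1))
    s=ctrl.sense();print(s['time_s'],s['eef_pos'].round(1),'F',s['force'].round(1),'M',s['wrist_torque'].round(2),s['grip_width'].round(3),s['grip_force'])
    return x
if __name__=='__main__': fit([float(a) for a in sys.argv[1:7]])
E
python3 fit.py 545 -75 0 -.02 0 0.1
```

```text
n 4458 rms 1.36 mid [538.1 -64.5   1.7] yaw pitch roll [-0.06   0.052  0.002]
feet LF LB RF RB
 [[ 5.635e+02  9.100e+00  8.000e-01]
 [ 5.217e+02  1.160e+01  3.000e+00]
 [ 5.545e+02 -1.406e+02  4.000e-01]
 [ 5.127e+02 -1.381e+02  2.600e+00]]
plinth frame [[-85.0, 84.0], [-127.0, 87.0], [-97.0, -66.0], [-139.0, -62.0]]
grip now [480.7 -61.5 185. ]Traceback (most recent call last):
  File "fit.py", line 33, in <module>
    if __name__=='__main__': fit([float(a) for a in sys.argv[1:7]])
                             ~~~^^^^^^^^^^^^^^^^^^^^^^^^^^^^^^^^^^^
  File "fit.py", line 31, in fit
    s=ctrl.sense();print(s['time_s'],s['eef_pos'].round(1),'F',s['force'].round(1),'M',s['wrist_torque'].round(2),s['grip_width'].round(3),s['grip_force'])
                                                                                                                  ^^^^^^^^^^^^^^^^^^^^^
AttributeError: 'float' object has no attribute 'round'
```

Fitting the depth data shows the stand slid (about 15 mm in y) instead of tipping. The deep 40 N pinch locked its roll and pressed it down. I'll let go and regrip shallow, lightly and near the right end, where lifting has better leverage.

>>> send_rows:
  targets:
    - {"offset": [0,0,0],"spin": 0}
    - {"offset": [0,0,0],"spin": 0}
    - {"offset": [0,0,0],"spin": 0}
    - {"offset": [0,0,2],"spin": 0}
    - {"offset": [0,0,4],"spin": 0}
    - {"offset": [0,-3,5],"spin": -0.04}
    - {"offset": [0,-6,5],"spin": -0.04}
    - {"offset": [0,-6,5],"spin": -0.04}
  grip: 0.6

```text
time_s: 6.17
eef_pos: [477.1, -132.4, 226.8]
ee_rot: [0.0, 0.731, 0.682, -0.001]
force: [0.3, 0.8, -0.3]
grip_width: 0.602
grip_force: 0.0
```

```bash
sed -i "s/s\['grip_width'\].round(3)/round(s['grip_width'],3)/" fit.py; python3 fit.py 538 -65 0 -.06 0 0; python3 -c "
from h import *
s=ctrl.sense();print(s['joints'].round(2),s['ee_rot'].round(3))"
```

```text
n 6939 rms 1.45 mid [537.2 -64.4   0.7] yaw pitch roll [-0.062 -0.005  0.002]
feet LF LB RF RB
 [[ 5.628e+02  9.100e+00  1.000e+00]
 [ 5.208e+02  1.170e+01  8.000e-01]
 [ 5.535e+02 -1.406e+02  7.000e-01]
 [ 5.115e+02 -1.380e+02  4.000e-01]]
plinth frame [[-85.0, 84.0], [-127.0, 87.0], [-98.0, -66.0], [-140.0, -62.0]]
grip now [469.3 -60.6 180.4]
6.2667 [ 476.8 -129.2  226.2] F [ 0.4  1.2 -0.4] M [0.   0.04 0.01] 0.603 0.0
[-0.5   0.25  1.6   0.    1.3  -0.43] [-0.001  0.731  0.683 -0.   ]
```

The stand settled flat with its middle at (537,-64) and yaw -0.06. It now sits better for pivoting on the right end first, so I'll grip the left part of the top edge, shallow and at 20 N.

>>> send_rows:
  targets:
    - {"offset": [-0.8,3.5,0],"spin": 0}
    - {"offset": [-0.8,7,0],"spin": 0}
    - {"offset": [-0.8,10.5,0],"spin": 0}
    - {"offset": [-0.8,12.9,0],"spin": 0}
    - {"offset": [-0.8,12.9,-2],"spin": 0}
    - {"offset": [-0.8,12.9,-4],"spin": 0}
    - {"offset": [-0.8,12.9,-4],"spin": 0}
    - {"offset": [-0.8,12.9,-4],"spin": 0}
  grip: 0.6

```text
time_s: 6.93
eef_pos: [468.6, 0.9, 186.5]
ee_rot: [-0.001, 0.73, 0.683, -0.001]
force: [0.1, -0.4, 0.3]
grip_width: 0.598
grip_force: 0.0
```

>>> send_rows:
  targets:
    - {"offset": [0,0,0],"spin": 0}
    - {"offset": [0,0,0],"spin": 0}
    - {"offset": [0,0,0],"spin": 0}
    - {"offset": [0,0,0],"spin": 0}
    - {"offset": [0,0,0],"spin": 0}
  grip: 0.0
  squeeze: 20

```text
time_s: 7.35
eef_pos: [469.2, 0.0, 187.5]
ee_rot: [0.0, 0.73, 0.683, 0.0]
force: [-3.7, 0.5, 6.9]
grip_width: 0.184
grip_force: 19.0
```

```bash
python3 fit.py 537 -64 0 -.06 0 0
```

```text
n 5432 rms 1.35 mid [ 5.372e+02 -6.470e+01  2.000e-01] yaw pitch roll [-0.078  0.012  0.001]
feet LF LB RF RB
 [[ 5.640e+02  8.500e+00 -0.000e+00]
 [ 5.222e+02  1.170e+01  5.000e-01]
 [ 5.523e+02 -1.411e+02 -1.000e-01]
 [ 5.105e+02 -1.378e+02  4.000e-01]]
plinth frame [[-84.0, 83.0], [-126.0, 87.0], [-99.0, -66.0], [-141.0, -62.0]]
grip now [472.6 -59.7 181. ]
7.45 [469.2   0.  187.5] F [-3.6  0.   6.9] M [ 0.05  0.56 -0.07] 0.183 18.99562902515754
```

>>> send_rows:
  targets:
    - {"offset": [0,0,0.15],"spin": 0}
    - {"offset": [0,-0.4,0.4],"spin": 0}
    - {"offset": [0,-0.8,0.7],"spin": 0}
    - {"offset": [0,-1.2,1.0],"spin": 0}
    - {"offset": [0,-1.6,1.25],"spin": 0}
    - {"offset": [0,-2.0,1.5],"spin": 0}
    - {"offset": [0,-2.0,1.5],"spin": 0}

```text
time_s: 8.03
eef_pos: [469.5, -20.5, 202.4]
ee_rot: [0.0, 0.731, 0.683, 0.0]
force: [0.4, 2.6, -0.4]
grip_width: 0.171
grip_force: 18.5
```

```bash
python3 fit.py 537 -64 0 -.06 0 0.05
```

```text
n 4830 rms 1.28 mid [531.7 -67.2   6.8] yaw pitch roll [-0.014  0.067  0.069]
feet LF LB RF RB
 [[ 5.541e+02  7.300e+00  1.050e+01]
 [ 5.122e+02  7.900e+00  1.330e+01]
 [ 5.512e+02 -1.423e+02  2.000e-01]
 [ 5.093e+02 -1.417e+02  3.000e+00]]
plinth frame [[-94.0, 82.0], [-136.0, 84.0], [-100.0, -67.0], [-142.0, -66.0]]
grip now [476.6 -78.8 190.4]
8.1333 [469.2 -19.9 201.9] F [-0.4  1.4 -1.5] M [ 0.34 -0.21  0.21] 0.167 18.854230816068593
```

It's tipping, with the left feet at 10–13 mm and the right feet on the desk. I continue along the arc.

>>> send_rows:
  targets:
    - {"offset": [0,-0.5,0.35],"spin": 0}
    - {"offset": [0,-1.0,0.7],"spin": 0}
    - {"offset": [0,-1.5,1.0],"spin": 0}
    - {"offset": [0,-2.0,1.3],"spin": 0}
    - {"offset": [0,-2.0,1.3],"spin": 0}
    - {"offset": [0,-2.0,1.3],"spin": 0}

```text
time_s: 8.63
eef_pos: [469.3, -40.2, 214.9]
ee_rot: [0.0, 0.731, 0.683, 0.0]
force: [0.7, 0.9, -3.9]
grip_width: 0.16
grip_force: 19.0
```

```bash
python3 fit.py 532 -67 7 -.02 0.06 0.12
```

```text
n 4765 rms 1.28 mid [528.5 -68.9  13.8] yaw pitch roll [0.016 0.087 0.151]
feet LF LB RF RB
 [[ 549.2    5.6   23.2]
 [ 507.4    5.    26.8]
 [ 549.6 -142.7    0.7]
 [ 507.8 -143.3    4.4]]
plinth frame [[-99.0, 81.0], [-141.0, 81.0], [-102.0, -68.0], [-144.0, -67.0]]
grip now [477.7 -96.7 196.9]
8.7333 [469.2 -39.8 214.7] F [ 1.4  0.7 -4.3] M [ 0.12 -0.34  0.12] 0.162 19.062635895679705
```

Step 1 is reached: left feet at 23–27 mm, right feet below 5 mm. Next I swing the left end forward about the right front foot.

>>> send_rows:
  targets:
    - {"offset": [0.53,0.38,0],"spin": -0.05}
    - {"offset": [1.07,0.75,0],"spin": -0.1}
    - {"offset": [1.64,1.07,0],"spin": -0.15}
    - {"offset": [2.21,1.38,0],"spin": -0.2}
    - {"offset": [2.8,1.64,0],"spin": -0.25}
    - {"offset": [3.4,1.9,0],"spin": -0.3}
    - {"offset": [3.4,1.9,0],"spin": -0.3}

```text
time_s: 9.32
eef_pos: [503.8, -20.4, 214.5]
ee_rot: [-0.0, 0.825, 0.566, 0.0]
force: [0.8, 0.6, -3.8]
grip_width: 0.164
grip_force: 18.9
```

```bash
python3 fit.py 545 -70 14 -.25 0.08 0.14
```

```text
n 4846 rms 1.14 mid [553.1 -65.7  13.7] yaw pitch roll [-0.292  0.077  0.15 ]
feet LF LB RF RB
 [[ 595.3   -1.    23.2]
 [ 555.2   11.1   26.4]
 [ 551.  -142.5    0.9]
 [ 510.9 -130.5    4.1]]
plinth frame [[-53.0, 73.0], [-93.0, 86.0], [-100.0, -67.0], [-140.0, -55.0]]
grip now [494.5 -76.2 196.3]
9.4167 [503.1 -20.7 214.6] F [ 2.4  0.2 -4.5] M [ 0.02 -0.31  0.14] 0.16 18.883959282247815
```

>>> send_rows:
  targets:
    - {"offset": [0.62,0.2,0],"spin": -0.05}
    - {"offset": [1.24,0.41,0],"spin": -0.1}
    - {"offset": [1.88,0.55,0],"spin": -0.15}
    - {"offset": [2.52,0.68,0],"spin": -0.2}
    - {"offset": [3.17,0.76,0],"spin": -0.25}
    - {"offset": [3.82,0.82,0],"spin": -0.3}
    - {"offset": [5.12,0.83,0],"spin": -0.4}
    - {"offset": [5.77,0.79,0],"spin": -0.45}

```text
time_s: 10.08
eef_pos: [561.5, -13.2, 214.8]
ee_rot: [0.0, 0.93, 0.366, 0.0]
force: [1.1, -0.8, -2.9]
grip_width: 0.162
grip_force: 18.9
```

```bash
python3 fit.py 575 -75 14 -.7 0.08 0.14
```

```text
n 6167 rms 1.33 mid [586.5 -74.   14.4] yaw pitch roll [-0.747  0.075  0.156]
feet LF LB RF RB
 [[ 652.8  -34.4   24.4]
 [ 622.1   -6.    27.6]
 [ 550.9 -142.     1.3]
 [ 520.1 -113.6    4.4]]
plinth frame [[4.0, 39.0], [-27.0, 68.0], [-101.0, -67.0], [-131.0, -38.0]]
grip now [528.3 -58.2 196.8]
10.1833 [561.3 -13.1 214.7] F [ 0.5  0.3 -2.6] M [ 0.06 -0.37  0.15] 0.163 18.95098441222217
```

The left feet are over the plinth. I set that end down along the reverse arc, then release.

>>> send_rows:
  targets:
    - {"offset": [0.36,0.38,-0.37],"spin": 0}
    - {"offset": [0.72,0.77,-0.75],"spin": 0}
    - {"offset": [1.07,1.15,-1.15],"spin": 0}
    - {"offset": [1.43,1.54,-1.6],"spin": 0}
    - {"offset": [1.43,1.54,-1.7],"spin": 0}
    - {"offset": [1.43,1.54,-1.7],"spin": 0}

```text
time_s: 10.68
eef_pos: [575.7, 4.1, 201.7]
ee_rot: [0.0, 0.929, 0.369, 0.002]
force: [-7.0, 8.2, 25.0]
grip_width: 0.164
grip_force: 30.0
```

>>> send_rows:
  targets:
    - {"offset": [0,0,0],"spin": 0}
    - {"offset": [0,0,0],"spin": 0}
    - {"offset": [0,0,0],"spin": 0}
    - {"offset": [0,0,2],"spin": 0}
    - {"offset": [0,0,4],"spin": 0}
    - {"offset": [0,0,4],"spin": 0}
  grip: 0.6

```text
time_s: 11.18
eef_pos: [576.3, 2.1, 241.1]
ee_rot: [0.002, 0.93, 0.368, 0.002]
force: [0.2, 0.7, 1.4]
grip_width: 0.599
grip_force: 0.0
```

```bash
python3 fit.py 587 -74 5 -.74 0.0 0.05
```

```text
n 7324 rms 1.44 mid [585.1 -71.4   5.1] yaw pitch roll [-0.765 -0.003  0.054]
feet LF LB RF RB
 [[ 652.1  -31.8    9.2]
 [ 621.8   -2.8    9.1]
 [ 548.5 -139.9    1.1]
 [ 518.1 -110.9    0.9]]
plinth frame [[3.0, 41.0], [-27.0, 71.0], [-103.0, -65.0], [-133.0, -35.0]]
grip now [529.6 -31.6 184.6]
11.2833 [575.3   2.3 237.7] F [ 0.2 -0.2  0.1] M [-0.05  0.02 -0.04] 0.597 0.0
```

Step 2 is met: left feet on the plinth at about 8 mm, right feet on the desk. Next I regrip at the right end of the top edge.

>>> send_rows:
  targets:
    - {"offset": [-2.5,-2.0,0],"spin": 0.05}
    - {"offset": [-5.0,-4.0,0],"spin": 0.05}
    - {"offset": [-7.5,-6.0,0],"spin": 0.05}
    - {"offset": [-9.1,-7.4,0],"spin": 0.05}
    - {"offset": [-9.1,-7.4,0],"spin": 0.05}
    - {"offset": [-9.1,-7.4,-2.5],"spin": 0.05}
    - {"offset": [-9.1,-7.4,-5.1],"spin": 0.05}
    - {"offset": [-9.1,-7.4,-5.1],"spin": 0.05}
  grip: 0.6

```text
time_s: 11.95
eef_pos: [482.1, -70.6, 182.0]
ee_rot: [-0.003, 0.92, 0.391, -0.003]
force: [0.0, 0.3, -0.9]
grip_width: 0.6
grip_force: 0.0
```

>>> send_rows:
  targets:
    - {"offset": [0,0,0],"spin": 0}
    - {"offset": [0,0,0],"spin": 0}
    - {"offset": [0,0,0],"spin": 0}
    - {"offset": [0,0,0],"spin": 0}
    - {"offset": [0,0,0],"spin": 0}
  grip: 0.0
  squeeze: 20

```text
time_s: 12.37
eef_pos: [484.6, -71.4, 187.8]
ee_rot: [0.0, 0.92, 0.391, 0.001]
force: [-1.6, 2.5, 5.8]
grip_width: 0.184
grip_force: 18.8
```

```bash
python3 fit.py 585 -71 5 -.765 0.0 0.05
```

```text
n 7014 rms 1.4 mid [585.1 -71.    5. ] yaw pitch roll [-0.757  0.005  0.056]
feet LF LB RF RB
 [[ 651.8  -31.     9.1]
 [ 621.3   -2.2    9.3]
 [ 548.9 -139.8    0.7]
 [ 518.3 -111.     0.9]]
plinth frame [[3.0, 42.0], [-27.0, 71.0], [-103.0, -65.0], [-132.0, -35.0]]
grip now [530.1 -32.9 185.1]
12.4667 [484.5 -71.3 187.7] F [-2.4  3.4  6.3] M [ 0.47  0.29 -0.02] 0.185 19.196593034430407
```

>>> send_rows:
  targets:
    - {"offset": [0,0,0.15],"spin": 0}
    - {"offset": [0.35,0.36,0.5],"spin": 0}
    - {"offset": [0.72,0.76,0.85],"spin": 0}
    - {"offset": [1.1,1.16,1.2],"spin": 0}
    - {"offset": [1.5,1.58,1.6],"spin": 0}
    - {"offset": [1.9,2.0,2.0],"spin": 0}
    - {"offset": [2.3,2.4,2.35],"spin": 0}
    - {"offset": [2.7,2.83,2.7],"spin": 0}

```text
time_s: 13.13
eef_pos: [511.8, -42.8, 214.0]
ee_rot: [0.0, 0.92, 0.391, 0.0]
force: [-0.6, -1.7, -2.6]
grip_width: 0.169
grip_force: 19.0
```

```bash
python3 fit.py 580 -68 14 -.765 0.07 -0.08
```

```text
n 6374 rms 1.37 mid [582.7 -65.   17.9] yaw pitch roll [-0.839  0.053 -0.102]
feet LF LB RF RB
 [[ 652.   -30.4    9.1]
 [ 623.9    0.8   11.4]
 [ 541.5 -130.8   24.4]
 [ 513.5  -99.6   26.6]]
plinth frame [[3.0, 43.0], [-25.0, 74.0], [-110.0, -55.0], [-137.0, -24.0]]
grip now [558.  -10.1 200.2]
13.2333 [512.  -42.6 214.2] F [-0.1 -2.4 -1.3] M [-0.42  0.1  -0.19] 0.171 19.11644221865572
```

>>> send_rows:
  targets:
    - {"offset": [0.4,0.4,0.4],"spin": 0}
    - {"offset": [0.48,-0.25,0.4],"spin": 0.05}
    - {"offset": [0.55,-0.85,0.4],"spin": 0.1}
    - {"offset": [0.7,-1.45,0.4],"spin": 0.15}
    - {"offset": [0.83,-2.1,0.4],"spin": 0.2}
    - {"offset": [1.04,-2.7,0.4],"spin": 0.25}
    - {"offset": [1.24,-3.28,0.4],"spin": 0.3}
    - {"offset": [1.78,-4.43,0.4],"spin": 0.4}

```text
time_s: 13.9
eef_pos: [529.2, -87.3, 218.0]
ee_rot: [-0.0, 0.824, 0.567, 0.0]
force: [0.4, -1.6, -3.1]
grip_width: 0.167
grip_force: 20.0
```

```bash
python3 fit.py 602 -85 18 -.45 0.05 -0.11
```

```text
n 5502 rms 1.83 mid [601.  -86.6  20.2] yaw pitch roll [-0.443  0.051 -0.131]
feet LF LB RF RB
 [[ 651.4  -28.2    9.3]
 [ 613.5  -10.2   11.5]
 [ 588.5 -163.    28.9]
 [ 550.6 -145.    31. ]]
plinth frame [[2.0, 45.0], [-35.0, 64.0], [-63.0, -89.0], [-101.0, -70.0]]
grip now [558.7 -40.6 201.8]
14.0 [529.7 -88.7 217.8] F [-2.2 -2.  -1.2] M [-0.37  0.13 -0.28] 0.165 18.906128503731452
```

>>> send_rows:
  targets:
    - {"offset": [0.3,-0.5,0],"spin": 0.05}
    - {"offset": [0.66,-1.0,0],"spin": 0.1}
    - {"offset": [1.05,-1.5,0],"spin": 0.15}
    - {"offset": [1.44,-1.95,0],"spin": 0.2}
    - {"offset": [1.9,-2.4,0],"spin": 0.25}
    - {"offset": [2.33,-2.75,0],"spin": 0.3}
    - {"offset": [3.32,-3.5,0],"spin": 0.4}
    - {"offset": [3.95,-3.9,0],"spin": 0.46}

```text
time_s: 14.67
eef_pos: [569.4, -128.0, 219.6]
ee_rot: [0.002, 0.673, 0.74, -0.0]
force: [-4.5, -6.5, 9.8]
grip_width: 0.164
grip_force: 21.1
```

```bash
python3 fit.py 632 -100 18 0 0.05 -0.13
```

```text
n 4221 rms 1.31 mid [ 634.9 -100.9   21.5] yaw pitch roll [ 0.026  0.045 -0.153]
feet LF LB RF RB
 [[ 653.5  -26.2    9.1]
 [ 611.5  -27.3   11. ]
 [ 658.4 -174.4   32. ]
 [ 616.4 -175.5   33.8]]
plinth frame [[4.0, 47.0], [-38.0, 46.0], [6.0, -102.0], [-36.0, -102.0]]
grip now [575.2 -74.9 202.2]
14.7667 [ 569.5 -128.2  219.5] F [-3.6 -6.4  8.3] M [-1.14  0.5  -0.16] 0.162 20.893473993055522
```

Stand is square over the plinth, with every foot at least 13 mm inside in y. Lowering the right end and releasing.

>>> send_rows:
  targets:
    - {"offset": [0,-0.55,-0.4],"spin": 0}
    - {"offset": [0,-1.1,-0.85],"spin": 0}
    - {"offset": [0,-1.65,-1.3],"spin": 0}
    - {"offset": [0,-2.2,-1.75],"spin": 0}
    - {"offset": [0,-2.8,-2.2],"spin": 0}
    - {"offset": [0,-2.8,-2.3],"spin": 0}
    - {"offset": [0,-2.8,-2.3],"spin": 0}

```text
time_s: 15.35
eef_pos: [569.0, -156.8, 197.4]
ee_rot: [0.003, 0.675, 0.738, -0.001]
force: [-4.6, -9.3, 12.0]
grip_width: 0.161
grip_force: 27.5
```

```bash
python3 fit.py 635 -101 9 0 0.05 -0.02
```

```text
n 4588 rms 1.37 mid [639.7 -97.8   8.7] yaw pitch roll [0.057 0.002 0.002]
feet LF LB RF RB
 [[ 656.5  -21.8    8.8]
 [ 614.5  -24.1    8.9]
 [ 664.9 -171.5    8.5]
 [ 623.  -173.9    8.6]]
plinth frame [[8.0, 51.0], [-34.0, 50.0], [13.0, -99.0], [-29.0, -100.0]]
grip now [ 573.3 -101.9  188.8]
15.45 [ 569.1 -156.4  197.4] F [-5.4 -8.4 11.9] M [-1.27  0.57 -0.19] 0.168 27.573687808881004
```

Down flat on all four feet. Opening, then retreating straight up.

>>> send_rows:
  targets:
    - {"offset": [0,0,0],"spin": 0}
    - {"offset": [0,0,0],"spin": 0}
    - {"offset": [0,0,0],"spin": 0}
    - {"offset": [0,0,0],"spin": 0}
    - {"offset": [0,0,2.5],"spin": 0}
    - {"offset": [0,0,5],"spin": 0}
    - {"offset": [0,0,7],"spin": 0}
    - {"offset": [0,0,7],"spin": 0}
  grip: 0.7

```text
time_s: 16.12
eef_pos: [569.7, -154.7, 269.0]
ee_rot: [0.003, 0.673, 0.739, 0.001]
force: [1.3, -1.1, -0.1]
grip_width: 0.697
grip_force: 0.0
```

```bash
python3 fit.py 640 -98 9 0.05 0 0; python3 - <<'E'
from h import *
p,d=snap('side'); cv2.imwrite('pics/end.png',cv2.resize(cv2.cvtColor(p,cv2.COLOR_RGB2BGR)[150:400,150:420],None,fx=2.4,fy=2.4))
E
```

```text
n 6387 rms 1.43 mid [639.9 -97.7   8.6] yaw pitch roll [ 0.047 -0.003  0.003]
feet LF LB RF RB
 [[ 657.3  -21.8    8.9]
 [ 615.4  -23.8    8.7]
 [ 664.4 -171.6    8.4]
 [ 622.5 -173.6    8.3]]
plinth frame [[8.0, 51.0], [-34.0, 50.0], [12.0, -99.0], [-30.0, -100.0]]
grip now [ 572.5 -101.4  188.4]
16.2167 [ 568.7 -154.3  264.7] F [-0.5  0.2 -0.4] M [ 0.03 -0.    0.04] 0.703 0.0
```

View pics/end.png

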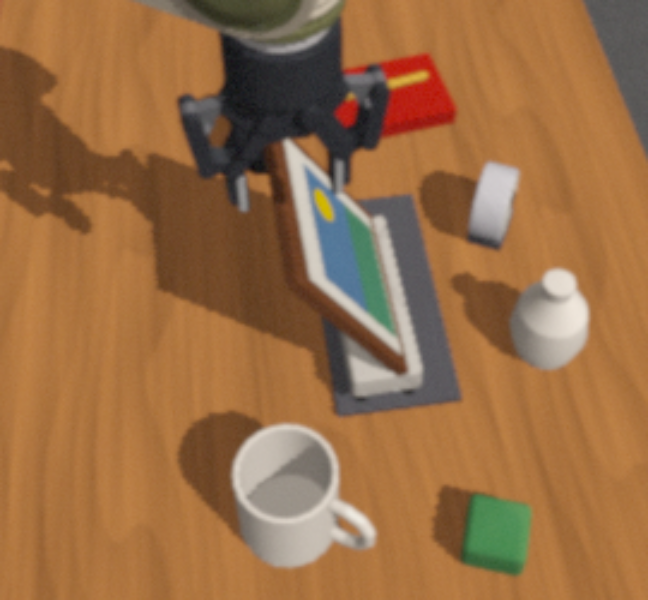

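The final picture shows the stand standing on the plinth, with its right feet at about (360,395) and (415,385), inside the plinth's edge. The gripper is clear above it and the mug, vase, clock, book and block are undisturbed.

```bash
python3 -c "
from rig import ctrl
print(ctrl.finish_job())"
```

```text
the job is handed in; nothing more can be done
None
```

The stand is on the plinth with all four feet down, square to it within about 0.03 rad, and released; the job is handed in at about 16 s, but the hand-in reported no verdict.

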